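# Hang the desk's plant pots

## Task

Put the little plant pots on the desk in their places: hang every pot whose handle is whole by that handle on the rack, one pot to a hook, and stand every pot whose handle is broken upright on the floor of the plywood crate. When all the pots are in place, mist them: press the cap of the amber mister bottle all the way down and let it spring back up. Leave the mug, the mouse and the block of note paper where they are.

Things in the scene. Friction and masses are not known exactly. Their poses are not given: they have to be found in the camera images.
- pot_1: Aluminium pot with succulent: rim 78 mm wide at z = 62, foot 62 mm wide, plant to z = 84 mm, 0.2 kg; may be absent. Origin: centre of underside. WHOLE handle: stiff closed arch of 8.4 mm round bar in the y-z plane, pinched across x. Bar centre: legs y = -43 and 43 up to z = 112, then (y 34, z 126), peak (0, 132). Grip beside the peak (y = 26 or -26, z = 127).
- pot_2: Aluminium pot with succulent: rim 78 mm wide at z = 62, foot 62 mm wide, plant to z = 84 mm, 0.2 kg; may be absent. Origin: centre of underside. WHOLE handle: stiff closed arch of 8.4 mm round bar in the y-z plane, pinched across x. Bar centre: legs y = -43 and 43 up to z = 112, then (y 34, z 126), peak (0, 132). Grip beside the peak (y = 26 or -26, z = 127).
- pot_3: Aluminium pot with succulent: rim 78 mm wide at z = 62, foot 62 mm wide, plant to z = 84 mm, 0.2 kg; may be absent. Origin: centre of underside. WHOLE handle: stiff closed arch of 8.4 mm round bar in the y-z plane, pinched across x. Bar centre: legs y = -43 and 43 up to z = 112, then (y 34, z 126), peak (0, 132). Grip beside the peak (y = 26 or -26, z = 127).
- pot_1_handle (a point): centre of the bar at the peak of pot_1's whole handle, at (0, 0, 132 mm) in the pot's frame, axes as the pot's
- pot_2_handle (a point): centre of the bar at the peak of pot_2's whole handle, at (0, 0, 132 mm) in the pot's frame, axes as the pot's
- pot_3_handle (a point): centre of the bar at the peak of pot_3's whole handle, at (0, 0, 132 mm) in the pot's frame, axes as the pot's
- pot_4: Aluminium pot with succulent: rim 78 mm wide at z = 62, foot 62 mm wide, plant to z = 84 mm, 0.2 kg; may be absent. Origin: centre of underside. BROKEN handle (8.4 mm bar in the y-z plane, pinched across x): the leg at y = -43 mm with a piece of arch over (y -34, z 126) to its end at (y -13, z 130); at y = +43 mm a stub up to z = 78 mm.
- pot_4_grip (a point): middle of the remaining piece of arch of pot_4, bar centre at (0, -26, 127 mm) in the pot's frame, axes as the pot's
- pot_5: Aluminium pot with succulent: rim 78 mm wide at z = 62, foot 62 mm wide, plant to z = 84 mm, 0.2 kg; may be absent. Origin: centre of underside. BROKEN handle: no arch, only two upright stubs of 8.4 mm bar, at y = -43 mm (top at z = 116 mm) and y = +43 mm (top at z = 84 mm), pinched across x.
- pot_5_grip (a point): on the taller stub of pot_5, bar centre at (0, -43, 104 mm) in the pot's frame (12 mm below its top), axes as the pot's
- rack: fixed rack: base board 110 x 430 x 12 mm (long in y), posts at y = -200 and 200, rail 14 mm thick at x = 20, z = 205 mm, three hooks of 8 mm bar 120 mm apart. Origin: centre of the board's underside. Each hook leaves the rail towards -x, dips to a seat at x = -64 (bar top z = 191) and turns up to a tip at x = -95 (top z = 206 mm). The handle lies along the rack's y and goes over the tip.
- hook_0 (a point): hook 0 (rack y = -120 mm): where the centre of a handle's bar at its peak comes to lie when the pot hangs in the seat, (-64, -120, 195 mm) in the rack's frame; axes as the rack's; the hook points to -x
- hook_1 (a point): hook 1 (rack y = 0 mm): where the centre of a handle's bar at its peak comes to lie when the pot hangs in the seat, (-64, 0, 195 mm) in the rack's frame; axes as the rack's; the hook points to -x
- hook_2 (a point): hook 2 (rack y = 120 mm): where the centre of a handle's bar at its peak comes to lie when the pot hangs in the seat, (-64, 120, 195 mm) in the rack's frame; axes as the rack's; the hook points to -x
- crate: fixed open plywood crate, outside 290 mm (its x) by 150 mm (its y), 58 mm high, walls and floor 6 mm. Origin: centre of its underside.
- crate_in (a point): centre of the crate's inner floor (inside 278 x 138 mm, walls rise 52 mm above it), axes as the crate's; two pots fit side by side along x
- mister: fixed amber glass mister bottle on a round steel foot, 66 mm across, its black cap on top with a small nozzle. Origin: centre of the underside of the foot. Its yaw only turns the nozzle.
- cap (a joint): how far the mister's sprung cap is pressed down (m): 0 up, 0.008 fully down; 2 N to start, 6 N fully down
- cap_top (a point): centre of the top of the cap, 163 mm above the desk when up; the cap is 34 mm across
- mug: bystander: blue ceramic mug, 80 mm across, 92 mm high; leave it. Origin: centre of its underside
- mouse: bystander: black computer mouse, 105 x 62 x 33 mm; leave it. Origin: centre of its underside
- notes: bystander: square block of note paper, 76 x 76 x 28 mm; leave it. Origin: centre of its underside
Not all that is in view belongs to the job. What is shaped like the pot_2 but yellow is not meant.

How it is judged:
On the way, in this order (a step that is already met when the one before it is completed fails the run):
1. every whole-handled pot hangs on a hook of its own and every broken-handled pot stands in the crate (((distance between pot_1_handle and hook_0 below 0.04 m and z of pot_1_handle in the frame of hook_0 below 0.014 m) or (distance between pot_1_handle and hook_1 below 0.04 m and z of pot_1_handle in the frame of hook_1 below 0.014 m) or (distance between pot_1_handle and hook_2 below 0.04 m and z of pot_1_handle in the frame of hook_2 below 0.014 m)) and contact force between each of pot_1, pot_2, pot_3 and rack above 0.5 N and angle between each of pot_1, pot_2, pot_3's own z axis and vertical below 0.5 rad and ((distance between pot_2_handle and hook_0 below 0.04 m and z of pot_2_handle in the frame of hook_0 below 0.014 m) or (distance between pot_2_handle and hook_1 below 0.04 m and z of pot_2_handle in the frame of hook_1 below 0.014 m) or (distance between pot_2_handle and hook_2 below 0.04 m and z of pot_2_handle in the frame of hook_2 below 0.014 m)) and ((distance between pot_3_handle and hook_0 below 0.04 m and z of pot_3_handle in the frame of hook_0 below 0.014 m) or (distance between pot_3_handle and hook_1 below 0.04 m and z of pot_3_handle in the frame of hook_1 below 0.014 m) or (distance between pot_3_handle and hook_2 below 0.04 m and z of pot_3_handle in the frame of hook_2 below 0.014 m)) and x of pot_4 in the frame of crate_in between -0.12 and 0.12 m and y of pot_4 in the frame of crate_in between -0.05 and 0.05 m and z of pot_4 in the frame of crate_in between -0.01 and 0.012 m and angle between each of pot_4, pot_5's own z axis and vertical below 0.2 rad and linear speed of each of pot_4, pot_5 below 0.05 m/s and x of pot_5 in the frame of crate_in between -0.12 and 0.12 m and y of pot_5 in the frame of crate_in between -0.05 and 0.05 m and z of pot_5 in the frame of crate_in between -0.01 and 0.012 m and horizontal distance between pot_1 and pot_2 above 0.07 m and horizontal distance between each of pot_1, pot_2 and pot_3 above 0.07 m), for 0.3 s.
2. after that, the mister's cap is pressed all the way down (value of joint cap above 0.0065 m), for 0.05 s.
At the end, for the whole second after the job is handed in: Whole-handled pots hang on the rack, handle peak within 40 mm of a hook seat and under 14 mm above it, one to a hook, tilted under 0.5 rad, swaying slower than 0.3 m/s; broken-handled pots stand on the crate floor, tilted under 0.2 rad; the cap is back up within 1 mm (all of step 1 and linear speed of each of pot_1, pot_2, pot_3 below 0.3 m/s and value of joint cap below 0.001 m); the robot touches nothing.
It fails at once if the mug is moved more than 3 cm (distance of mug from where it was at the start of the episode above 0.03 m).
It fails at once if the mouse is moved more than 3 cm (distance of mouse from where it was at the start of the episode above 0.03 m).
It fails at once if the notes is moved more than 3 cm (distance of notes from where it was at the start of the episode above 0.03 m).
Of pot_1, pot_2, pot_3, pot_4, pot_5 only 4 to 5 are there at a start; the rules pass over those that are not, and their reading is None.
At some moment in a run one of pot_1, pot_2, pot_3, pot_4, pot_5 may be knocked a few centimetres aside while the robot is not near it.
It also fails if it takes over 208 s, if anything falls off the work surface, if the arm or the gripper's body presses on something with over 40 N, if the wrist force passes 120 N, or if a joint passes its speed limit or range.

## Robot

A 7-joint arm with a two-finger parallel gripper is mounted at the origin on the work surface. World frame = base frame: x ahead of the robot, y to its left, z up, the work surface at z = 0. Lengths are in m, angles in rad, forces in N, time in s.
With the tool pointing down it reaches from about 0.425 to 0.925 m from the base axis. Payload 6.8 kg.
Tool frame: the origin (TCP) lies at the very end of the fingers, on their centre line; the grasp point (between the pads) lies 19 mm behind it (grip_point_offset is the distance from the TCP to the grasp point, in m); z points along the fingers, y is the line along which they close (so a half turn about z gives the same grasp; the last joint's range is limited). The gripper opens to 85 mm and grips with 20 to 120 N. Pads are 22 mm wide; open, the fingers measure 114 mm over their backs; the gripper's body (76 mm by 85 mm) begins 54 mm behind the grasp point. The pads swing forward as they close: fully open they stand 13 mm farther back than shut.
Start: joints at [-0.108, 0.477, 0.022, 1.555, -0.011, 1.109, -0.083], TCP at [0.675, 0, 0.231] pointing down, gripper open.
Joint ranges: [-2.96, 2.96], [-0.34, 2.1], [-1.41, 1.46], [0.24, 2.44], [-1.37, 4.51], [0.17, 1.92], [-2.96, 2.96]. Speed limits (rad/s): [2.39, 2.39, 3.14, 3.14, 3.14, 3.14, 3.14].

## Interface

Orientations are given as a unit quaternion [w, x, y, z].
In Python, from station import * gives the robot as it stands.
- The arm moves only by the tool carry_out, never from a script. Its argument "rows" is text: rows parted by semicolons, each of 4 numbers parted by spaces: the shift along the world's x, y, z in mm, then the turn about the world's z in degrees. In form: dx dy dz yaw; .... A call has 1 to 10 rows; each row shifts and turns the commanded pose from where the row before left it; what a row does not reach is not made up. A row lasts 1/8 s, in which the tool goes at most 62.5 mm and 10.7 degrees, less where a joint would pass 70% of its speed; a pose out of reach is approached as far as the arm can. A call is refused whole if a number of a shift passes 62.5 or a number of a turn 10.7, either way. A call with a gripper value outside its range is refused whole. "claw" is the finger opening in mm, from 0 to 85.4, set as the call begins (left out, the last holds). The fingers move at their own pace and stop on an object; "force" is the grip in N (left out, the last holds). Time passes only in rows, so rows that do not move let the fingers close. It gives the time, the measured TCP pose, the force, the opening and the grip force at its end, in the units of the state.
- get_obs(): the state, without advancing time (a new reading comes with each control period).
- read_camera(name): name is "scene" or "side" or "wrist"; returns a dict with "img" (400x640x3 uint8, blue, green, red), "fov_y" (degrees; the focal length in pixels is half the picture's height over the tangent of half this angle, whatever the lens; pixels are square), "cx", "cy" (the principal point, pixels), "distortion" ([k1, k2, p1, p2, k3] as OpenCV has them; the pictures are not rectified), "world_to_cam" (4x4, takes a point from world to camera coordinates). Camera axes: x right, y up, looking along -z (the intrinsics and any distortion apply to the point x, -y, -z); pixel columns grow to the right and rows downward; lengths in m; the calibration is good to about 2 mm. A picture is of the moment at which its call begins. There is no depth.
- hand_in(): hands the job in; it is judged then, once.
Trained networks look in the newest picture that a camera, given by its name, has taken for a name from the list of things; names that differ only in an ending like _2 or _b are one class to them, and where a whole thing is asked for, a point or a joint stands for the part that bears it (a point fixed in the world has none). Each returns a list of dicts, best first, with "confidence" (0 to 1); they miss things now and then, are a little off and sometimes report something else, mostly with a low value. They report only what shows in the picture. A call takes as long as a camera call. They do not tell look-alikes from the thing itself.
- recognise(camera, thing): "centre" ([column, row] in pixels, amid what is visible of it).
- outline_of(camera, thing): "pixels" (400x640 bool, what is visible of it) and "centre" ([column, row] in pixels, amid what is visible of it).
- place_of(camera, thing): "centre" ([column, row] in pixels: a listed point, or the origin of a listed thing).
The state is a dict: "t": time; "q": joint angles; "joint_vel": joint speeds; "joint_torque": joint torques, N m; "eef_pos": TCP position; "tool_rot": TCP orientation; "contact_force": force on the tool from outside, world axes, zero at the start; "torque": the same for the moment, N m; "gripper_width": opening from 0.0 (shut) to 1.0 (fully open); "grasp_force": force on a finger pad.
Only numpy, scipy, OpenCV 4.12 (cv2) and the standard library are available. Lean on these libraries where they do the work, as an engineer would, in place of code of your own. Each camera call takes 0.05 s, during which the arm holds its last target. There are 200 camera calls.

## Working session

There is one attempt and no reset: what is moved stays moved. The work goes in short steps, Python scripts to look and compute and a tool call to move; the robot and the scene stay as the last step left them, time stands still between calls to the robot, and variables do not carry over. Pictures are saved under pics/ and viewed, at most 14 in all, crops included, and the job is handed in when it is done.

Besides the shell and the picture viewer there is one more tool, called after "Request:" as name(argument=value, ...), one argument or row to a line, values as JSON. carry_out: Moves the arm, as the interface text tells. Its arguments: {"type":"object","properties":{"rows":{"type":"string"},"claw":{"type":"number"},"force":{"type":"number"}},"required":["rows"]}

```bash
ls; mkdir -p pics
cat > h.py <<'E'
from station import *
import numpy as np, cv2
def cam(n):
    c=read_camera(n); f=200/np.tan(np.radians(c["fov_y"])/2)
    c["K"]=np.array([[f,0,c["cx"]],[0,f,c["cy"]],[0,0,1.]]); c["D"]=np.array(c["distortion"],float)
    W=np.array(c["world_to_cam"]); F=np.diag([1,-1,-1.]); c["R"]=F@W[:3,:3]; c["t"]=F@W[:3,3]
    return c
def ray(c,p):
    u=cv2.undistortPoints(np.array([[p]],float),c["K"],c["D"])[0,0]
    d=c["R"].T@np.array([u[0],u[1],1]); return -c["R"].T@c["t"], d/np.linalg.norm(d)
def at_z(c,p,z):
    o,d=ray(c,p); return o+d*(z-o[2])/d[2]
def proj(c,P):
    return cv2.projectPoints(np.array(P,float).reshape(-1,1,3),cv2.Rodrigues(c["R"])[0],c["t"],c["K"],c["D"])[0][:,0]
def tri(c1,p1,c2,p2):
    o1,d1=ray(c1,p1);o2,d2=ray(c2,p2)
    s=np.linalg.lstsq(np.array([d1,-d2]).T,o2-o1,rcond=None)[0]
    a,b=o1+s[0]*d1,o2+s[1]*d2; return (a+b)/2,np.linalg.norm(a-b)
E
python3 - <<'E'
from h import *
np.set_printoptions(precision=3,suppress=True)
for n in ["scene","side","wrist"]:
    c=cam(n); cv2.imwrite(f"pics/{n}0.png",c["img"]); print(n,c["fov_y"],-c["R"].T@c["t"],c["R"][2])
    for t in ["pot_1","pot_4","pot_5","pot_1_handle","pot_4_grip","pot_5_grip","hook_0","rack","crate","crate_in","mister","cap_top","mug","mouse","notes"]:
        print(t,[(np.round(r["centre"]).astype(int).tolist(),round(r["confidence"],2)) for r in place_of(n,t)])
o=get_obs();print(o["t"],o["eef_pos"],o["tool_rot"])
E
```

```text
pics
scene 55.172244217080184 [ 1.154 -0.342  0.852] [-0.627  0.342 -0.7  ]
pot_1 [([301, 209], 0.95), ([306, 361], 0.94), ([176, 209], 0.91), ([314, 241], 0.86), ([329, 197], 0.84), ([258, 227], 0.65), ([262, 260], 0.64), ([196, 266], 0.63)]
pot_4 [([301, 209], 0.95), ([306, 361], 0.94), ([176, 209], 0.91), ([314, 241], 0.86), ([329, 197], 0.84), ([258, 227], 0.65), ([262, 260], 0.64), ([196, 266], 0.63)]
pot_5 [([301, 209], 0.95), ([306, 361], 0.94), ([176, 209], 0.91), ([314, 241], 0.86), ([329, 197], 0.84), ([258, 227], 0.65), ([262, 260], 0.64), ([196, 266], 0.63)]
pot_1_handle [([330, 167], 0.63)]
pot_4_grip [([288, 182], 0.81)]
pot_5_grip [([242, 195], 0.76), ([258, 226], 0.52), ([198, 267], 0.42)]
hook_0 [([372, 187], 0.82), ([399, 167], 0.8)]
rack [([405, 228], 0.64)]
crate [([197, 266], 0.78)]
crate_in [([195, 266], 0.83), ([288, 184], 0.5)]
mister [([319, 282], 0.72), ([427, 146], 0.36)]
cap_top [([322, 242], 0.51)]
mug [([385, 156], 0.66)]
mouse [([261, 318], 0.84), ([254, 228], 0.49)]
notes [([364, 176], 0.58)]
side 43.94872784858569 [ 0.075 -1.004  1.279] [ 0.286  0.638
[... 1221 characters left out ...]
([215, 194], 0.63), ([445, 321], 0.59), ([89, 69], 0.56)]
pot_4 [([105, 171], 0.95), ([215, 305], 0.84), ([114, 277], 0.78), ([215, 194], 0.63), ([445, 321], 0.59), ([89, 69], 0.56)]
pot_5 [([105, 171], 0.95), ([215, 305], 0.84), ([114, 277], 0.78), ([215, 194], 0.63), ([445, 321], 0.59), ([89, 69], 0.56)]
pot_1_handle [([214, 198], 0.62), ([104, 170], 0.17)]
pot_4_grip [([2, 241], 0.82), ([332, 354], 0.6)]
pot_5_grip [([10, 353], 0.86)]
hook_0 [([186, 12], 0.97)]
rack []
crate []
crate_in []
mister [([331, 231], 0.74)]
cap_top [([334, 316], 0.68)]
mug [([12, 351], 0.73)]
mouse [([333, 354], 0.93)]
notes [([215, 303], 0.41), ([3, 239], 0.36)]
2.4 [0.675 0.    0.231] [0.    0.707 0.707 0.   ]
```

Run:
```python
import cv2
a=cv2.imread("pics/scene0.png")[110:400,120:480]; cv2.imwrite("pics/s1.png",cv2.resize(a,(744,600),interpolation=cv2.INTER_CUBIC))
a=cv2.imread("pics/side0.png")[100:380,190:480]; cv2.imwrite("pics/s2.png",cv2.resize(a,(621,600),interpolation=cv2.INTER_CUBIC))
```

```text
(no output)
```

View pics/s1.png

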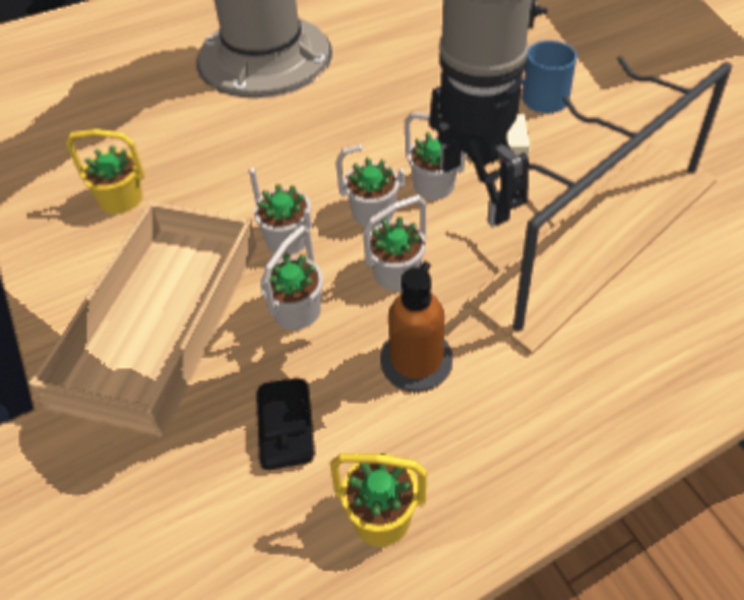

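View pics/s2.png

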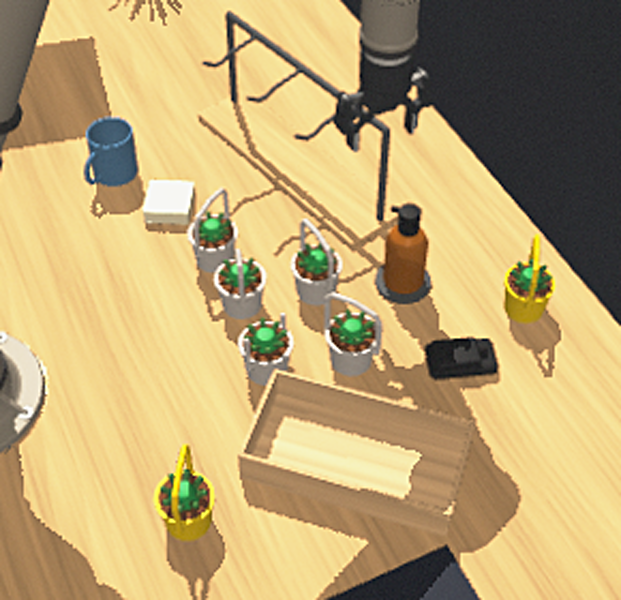

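View pics/wrist0.png

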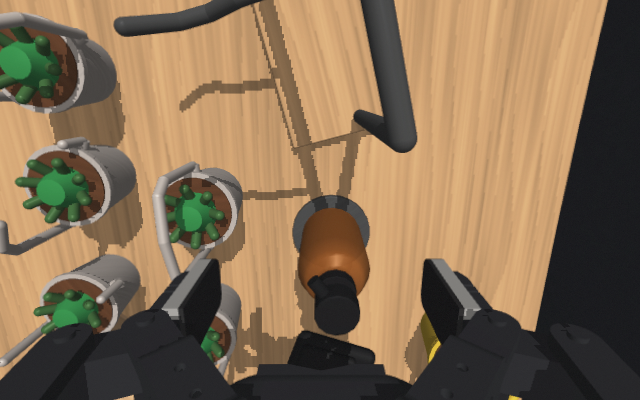

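Scene pixels: whole silver pots at (329,187), (311,231) and (262,248), with closed arches. pot_4 at (300,200) has half an arch and pot_5 at (256,212) has stubs. The pots at (176,200) and (306,350) are yellow decoys. The crate is on the left and the mister is at (320,275). Next I fit poses from the outlines.

```bash
cat > fit.py <<'E'
from h import *
from scipy.optimize import minimize
arch=[(-43,45),(-43,112),(-34,126),(-18,131),(0,132),(18,131),(34,126),(43,112),(43,45)]
HND={"w":[arch],"4":[[(-43,45),(-43,112),(-34,126),(-13,130)],[(43,45),(43,78)]],"5":[[(-43,45),(-43,116)],[(43,45),(43,84)]]}
def render(c,kind,x,y,a,z=0):
    S=8; m=np.zeros((400,640),np.uint8); ca,sa=np.cos(a),np.sin(a)
    T=lambda P:np.array(P,float)/1000@np.array([[ca,sa,0],[-sa,ca,0],[0,0,1]])+[x,y,z]
    th=np.linspace(0,2*np.pi,24); circ=lambda r,h:np.c_[r*np.cos(th),r*np.sin(th),0*th+h]
    for A in (np.r_[circ(31,0),circ(39,62)],np.r_[circ(30,62),circ(14,84)]):
        h=cv2.convexHull(proj(c,T(A)).astype(np.float32)); cv2.fillConvexPoly(m,np.round(h*S).astype(int),255,cv2.LINE_AA,3)
    d=np.linalg.norm(c["R"]@np.array([x,y,.1])+c["t"]); w=c["K"][0,0]*.0084/d
    for L in HND[kind]:
        p=proj(c,T([(0,b,h) for b,h in L]))
        big=np.round(p*S).astype(int)
        t=np.zeros((400,640),np.uint8); cv2.polylines(t,[big.reshape(-1,1,2)],False,255,max(1,int(round(w))),cv2.LINE_AA,3); m=np.maximum(m,t)
    return m/255.
def fit(views,kind,x,y):   # views: list of (cam,mask)
    def cost(p): return sum(np.abs(render(c,kind,p[0]/100,p[1]/100,p[2]/5)-m).sum()/m.sum() for c,m in views)/len(views)
    best=None
    for a in np.arange(0,np.pi if kind=="w" else 2*np.pi,np.pi/8):
        p0=[x*100,y*100,a*5]
        r=minimize(cost,p0,method="Nelder-Mead",options=dict(initial_simplex=np.array([p0]*4)+np.array([[0,0,0],[1,0,0],[0,1,0],[0,0,1.5]]),maxfev=90))
        if best is None or r.fun<best.fun: best=r
    return best.x[0]/100,best.x[1]/100,best.x[2]/5,best.fun
def masks(n,thing="pot_1"): return [(r["pixels"].astype(float),r["centre"],r["confidence"]) for r in outline_of(n,thing)]
def match(c,ms,kind,x,y,tol=14):
    q=proj(c,[[x,y,.05]])[0]; g=[m for m in ms if np.hypot(*(m[1]-q))<tol and m[2]>.4 and m[0].sum()>100]
    return min(g,key=lambda m:np.hypot(*(m[1]-q)))[0] if g else None
E
cat > poses.py <<'E'
from fit import *
np.set_printoptions(precision=3,suppress=True)
S={n:cam(n) for n in("scene","side","wrist")}; M={n:masks(n) for n in S}
seeds={"A":("w",(329,187),(290,212)),"4":("4",(300,200),(302,233)),"B":("w",(311,231),(337,226)),"5":("5",(256,212),(314,263)),"C":("w",(262,248),(354,259))}
for k,(kind,p,q) in seeds.items():
    P,e=tri(S["scene"],p,S["side"],q)
    v=[];us=[]
    for n in S:
        m=match(S[n],M[n],kind,P[0],P[1],14 if n!="wrist" else 60)
        if m is not None: v.append((S[n],m)); us.append((n,int(m.sum())))
    f=fit(v,kind,P[0],P[1]); print(k,P,round(e,4),us,np.round(f,3),"yawdeg",round(np.degrees(f[2]),1))
for t,z in(("crate",0),("crate_in",.006),("cap_top",.163),("mister",0),("mug",0),("mouse",0),("notes",0)):
    for n in S:
        for r in place_of(n,t)[:1]: print(t,n,at_z(S[n],r["centre"],z)[:2],round(r["confidence"],2))
for n in S:
    for r in place_of(n,"hook_0"): print("hook",n,at_z(S[n],r["centre"],.195)[:2],round(r["confidence"],2))
# rack: keypoints
E
python3 poses.py
```

```text
A [0.436 0.095 0.047] 0.0049 [('scene', 603), ('side', 559), ('wrist', 9266)] [0.437 0.098 2.217 0.325] yawdeg 127.0
4 [ 0.437 -0.005  0.043] 0.0052 [('side', 544), ('wrist', 8459)] [ 0.441 -0.007 -0.322  0.099] yawdeg -18.5
B [ 0.554 -0.031  0.042] 0.0017 [('scene', 858), ('side', 584), ('wrist', 6663)] [ 0.557 -0.032  3.231  0.233] yawdeg 185.1
5 [ 0.421 -0.138  0.048] 0.0049 [('scene', 650), ('side', 625), ('wrist', 6053)] [ 0.425 -0.136  5.266  0.215] yawdeg 301.7
C [ 0.543 -0.173  0.042] 0.0046 [('scene', 936), ('side', 682), ('wrist', 2024)] [ 0.547 -0.175  2.663  0.864] yawdeg 152.6
crate scene [ 0.471 -0.335] 0.65
crate side [ 0.453 -0.339] 0.9
crate_in scene [ 0.484 -0.336] 0.68
crate_in side [ 0.478 -0.334] 0.77
cap_top scene [ 0.688 -0.077] 0.76
cap_top side [0.364 0.078] 0.61
cap_top wrist [ 0.689 -0.076] 0.97
mister scene [ 0.688 -0.078] 0.68
mister side [ 0.687 -0.073] 0.78
mister wrist [ 0.688 -0.075] 0.71
mug scene [0.349 0.375] 0.73
mug side [0.358 0.369] 0.88
mug wrist [ 0.308 -0.09 ] 0.58
mouse scene [ 0.695 -0.25 ] 0.7
mouse side [ 0.687 -0.25 ] 0.86
mouse wrist [ 0.693 -0.252] 0.78
notes side [0.399 0.234] 0.81
hook scene [0.588 0.212] 0.94
hook scene [0.618 0.113] 0.64
hook scene [0.552 0.333] 0.61
hook side [0.566 0.362] 0.76
hook side [0.612 0.115] 0.63
hook side [0.572 0.207] 0.61
hook side [ 0.389 -0.063] 0.16
hook wrist [0.615 0.11 ] 0.91
```

```bash
cat > p2.py <<'E'
from fit import *
np.set_printoptions(precision=3,suppress=True)
S={n:cam(n) for n in("scene","side","wrist")}; M={n:masks(n) for n in S}
I={"A":("w",.437,.097,["side","wrist"]),"4":("4",.441,-.007,["scene","side","wrist"]),"B":("w",.557,-.032,["scene","side"]),"5":("5",.425,-.137,["scene","side"]),"C":("w",.547,-.174,["scene","side"])}
for k,(kind,x,y,ns) in I.items():
    v=[]
    for n in ns:
        m=match(S[n],M[n],kind,x,y,14 if n!="wrist" else 60)
        if m is not None: v.append((S[n],m))
    f=fit(v,kind,x,y); print(k,len(v),np.round(f,3),"yawdeg",round(np.degrees(f[2]),1))
s=lambda p:(120+p[0]/2.0667,110+p[1]/2.069); d=lambda p:(190+p[0]/2.1414,100+p[1]/2.1429)
for nm,p,q in(("rail-",(535,221),(384,128)),("rail+",(728,69),(230,16)),("crate far in",(152,208),(275,374)),("c2",(250,222),(243,460)),("c3",(158,432),(450,515)),("c4",(38,382),(473,424))):
    print(nm,*tri(S["scene"],s(p),S["side"],d(q)))
for n in("scene","side"):
    r=outline_of(n,"crate")[0]; print(cv2.minAreaRect(np.argwhere(r["pixels"])[:,::-1].astype(np.float32)))
E
python3 p2.py
```

```text
A 2 [0.436 0.098 2.264 0.106] yawdeg 129.7
4 2 [ 0.44  -0.007  5.972  0.189] yawdeg 342.2
B 2 [ 0.557 -0.031  3.272  0.202] yawdeg 187.5
5 2 [ 0.424 -0.135  5.212  0.338] yawdeg 298.6
C 2 [ 0.546 -0.174  0.573  0.19 ] yawdeg 32.8
rail- [0.714 0.06  0.203] 0.0005815872007557906
rail+ [0.617 0.447 0.197] 0.002152054828525252
crate far in [ 0.397 -0.274  0.139] 0.04913582887900208
c2 [ 0.336 -0.191 -0.067] 0.07142688598322078
c3 [ 0.574 -0.404 -0.098] 0.04190306047023779
c4 [ 0.589 -0.447  0.146] 0.03777164901742757
((190.44036865234375, 261.9678955078125), (69.15084838867188, 126.99102783203125), 28.300756454467773)
((289.0509338378906, 207.57325744628906), (35.32722091674805, 21.896106719970703), 73.61045837402344)
```

Request:
carry_out(
  rows="-40 -2 2 2.5;-40 -2 2 2.5;-41 -1 2 2.5;0 0 0 0;0 0 0 0",
  claw=45,
  force=70,
)

```text
t: 4.92
eef_pos: [0.5549, -0.0049, 0.2378]
tool_rot: [0.001, 0.659, 0.752, 0.001]
contact_force: [0.3, -0.9, 0.8]
gripper_width: 0.525
grasp_force: 0.0
```

```bash
cat > p3.py <<'E'
import sys
from fit import *
np.set_printoptions(precision=3,suppress=True)
# usage: p3.py kind x y cams [maskTolWrist]
kind,x,y=sys.argv[1],float(sys.argv[2]),float(sys.argv[3])
v=[]
for n in sys.argv[4].split(","):
    c=cam(n); m=match(c,masks(n),kind,x,y,20 if n!="wrist" else 90)
    if n==sys.argv[4].split(",")[0] and len(sys.argv)>5: cv2.imwrite(sys.argv[5],c["img"])
    if m is not None:
        v.append((c,m)); f=fit([(c,m)],kind,x,y); print(n,int(m.sum()),np.round(f,4),round(np.degrees(f[2]),1))
        x,y=(f[0],f[1])
if len(v)>1: f=fit(v,kind,x,y); print("all",np.round(f,4),round(np.degrees(f[2]),1))
o=get_obs(); print(o["t"],o["eef_pos"],o["tool_rot"],o["contact_force"],o["gripper_width"])
E
python3 p3.py w .557 -.031 wrist,scene,side pics/w1.png
python3 - <<'E'
from h import *
S={n:cam(n) for n in("scene","side")}
s=lambda p:(120+p[0]/2.0667,110+p[1]/2.069); d=lambda p:(190+p[0]/2.1414,100+p[1]/2.1429)
for p,q in(((152,208),(243,460)),((250,222),(275,374)),((158,432),(473,424)),((38,382),(450,515))):
    print(*tri(S["scene"],s(p),S["side"],d(q)))
E
```

```text
wrist 5303 [ 0.557 -0.032  3.221  0.038] 184.5
scene 777 [ 0.553 -0.034  1.109  0.298] 63.5
side 574 [ 0.555 -0.03  -0.027  0.241] -1.5
all [ 0.557 -0.032  3.249  0.259] 186.2
5.225 [ 0.555 -0.005  0.237] [-0.     0.659  0.752 -0.   ] [ 0.628  0.117 -0.241] 0.5250852744679951
[ 0.32020769 -0.29038905  0.04229572] 0.005146597643305324
[ 0.41638375 -0.18208656  0.04568685] 0.0047976623718428354
[ 0.63730904 -0.37475748  0.02748634] 0.011728643497604897
[ 0.52653537 -0.48221984  0.0470904 ] 0.0066221703418981245
```

View pics/w1.png

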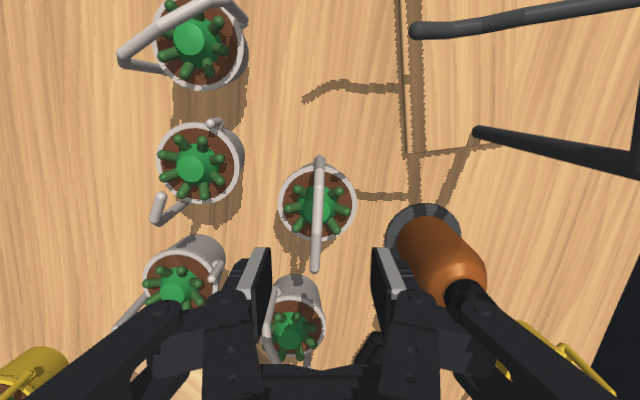

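Request:
carry_out(
  rows="0 -1 -43 -1;0 0 -43 -1;0 0 -43 -1;0 0 0 0;0 0 0 0",
)

```text
t: 5.95
eef_pos: [0.5551, -0.0059, 0.1097]
tool_rot: [0.001, 0.679, 0.734, 0.001]
contact_force: [0.4, 0.1, 0.2]
gripper_width: 0.525
grasp_force: 0.0
```

Request:
carry_out(
  rows="0 0 0 0;0 0 0 0;0 0 0 0;0 0 0 0;0 0 0 0",
  claw=0,
  force=70,
)

```text
t: 6.58
eef_pos: [0.5548, -0.0057, 0.1097]
tool_rot: [0.001, 0.679, 0.734, 0.001]
contact_force: [-1.9, 0.4, 6.1]
gripper_width: 0.071
grasp_force: 68.4
```

Request:
carry_out(
  rows="0 0 20 0;0 0 40 0;0 0 45 0;0 0 45 0;0 0 45 0;0 0 45 0",
)

```text
t: 7.32
eef_pos: [0.5535, -0.006, 0.3501]
tool_rot: [0.0, 0.679, 0.734, 0.0]
contact_force: [0.5, 1.0, -2.4]
gripper_width: 0.073
grasp_force: 68.7
```

Request:
carry_out(
  rows="-5 25 0 2;-5 26 0 2;-5 26 0 2;-5 26 0 2;-6 26 0 1.5;0 0 0 0;0 0 0 0;0 0 0 0",
)

```text
t: 8.32
eef_pos: [0.5282, 0.1221, 0.3482]
tool_rot: [0.0, 0.616, 0.788, -0.0]
contact_force: [0.3, -0.4, -2.1]
gripper_width: 0.073
grasp_force: 68.7
```

```bash
cat > rk.py <<'E'
from h import *
import sys
np.set_printoptions(precision=3,suppress=True)
for n in ("wrist","scene","side"):
    c=cam(n)
    if n=="wrist": cv2.imwrite(sys.argv[1],c["img"])
    for r in place_of(n,"hook_0"): print(n,np.round(r["centre"]),at_z(c,r["centre"],.195)[:2],round(r["confidence"],2))
    if n=="wrist": np.savez("lastw.npz",W=c["world_to_cam"])
o=get_obs(); print(o["t"],o["eef_pos"],o["tool_rot"],o["contact_force"],o["gripper_width"])
E
python3 rk.py pics/w2.png
```

```text
wrist [408. 217.] [0.615 0.11 ] 0.9
wrist [412.  78.] [0.581 0.225] 0.75
wrist [255.  42.] [0.452 0.221] 0.54
scene [427. 148.] [0.566 0.331] 0.96
scene [400. 165.] [0.588 0.221] 0.89
scene [372. 189.] [0.625 0.106] 0.57
side [290. 126.] [0.549 0.351] 0.93
side [339. 163.] [0.622 0.096] 0.81
side [312. 145.] [0.577 0.219] 0.69
8.625 [0.528 0.123 0.348] [0.    0.616 0.788 0.   ] [ 0.051  1.081 -2.378] 0.06705708771992129
```

View pics/w2.png

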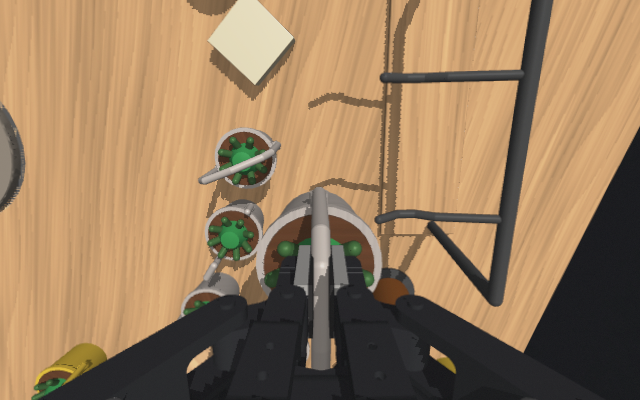

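Run:
```python
from h import *
np.set_printoptions(precision=4,suppress=True)
c=cam("wrist")
P=[at_z(c,p,.203)[:2] for p in((383,77),(522,74),(379,218),(503,219),(495,297))]
M=np.array([(-95,0),(20,0),(-95,-120),(20,-120),(20,-200)])/1000
P=np.array(P); print(P)
a=M-M.mean(0); b=P-P.mean(0)
th=np.arctan2((a[:,0]*b[:,1]-a[:,1]*b[:,0]).sum(),(a*b).sum())
R=np.array([[np.cos(th),-np.sin(th)],[np.sin(th),np.cos(th)]]); t=P.mean(0)-R@M.mean(0)
print(np.degrees(th),t,"res mm",(P-(M@R.T+t))*1000)
for y in(-.12,0,.12): print(R@[-.064,y]+t)
r=at_z(c,(320,195),.37);print(r, R.T@(r[:2]-t))
```

```text
[[0.5563 0.2205]
 [0.6611 0.2483]
 [0.5876 0.1064]
 [0.6944 0.1321]
 [0.7177 0.0565]]
15.135624307961073 [0.6455 0.2445] res mm [[ 2.4167  0.8306]
 [-3.7882 -1.4639]
 [ 2.4733  2.5184]
 [-1.7387 -1.743 ]
 [ 0.6369 -0.1421]]
[0.6151 0.1119]
[0.5838 0.2278]
[0.5524 0.3436]
[0.52  0.161 0.37 ] [-0.143  -0.0478]
```

Request:
carry_out(
  rows="2 -7 -30 1;0 0 -40 0;0 0 -40 0;0 0 -38 0;0 0 0 0;0 0 0 0;19 5 0 0;20 5 0 0;20 6 0 0;19 5 0 0",
)

```text
t: 9.93
eef_pos: [0.6101, 0.1377, 0.203]
tool_rot: [0.001, 0.609, 0.793, 0.002]
contact_force: [0.7, -0.1, -1.7]
gripper_width: 0.071
grasp_force: 68.7
```

Request:
carry_out(
  rows="0 0 0 0;0 0 0 0",
)

```text
t: 10.18
eef_pos: [0.608, 0.137, 0.2014]
tool_rot: [0.0, 0.609, 0.793, 0.0]
contact_force: [-0.7, 0.2, -1.6]
gripper_width: 0.073
grasp_force: 68.7
```

```bash
python3 rk.py pics/w3.png | tail -1
python3 - <<'E'
from h import *
a=cam("side");b=cam("scene")
i=[cv2.resize(x,(400,500),interpolation=cv2.INTER_CUBIC) for x in (a["img"][90:240,260:380],b["img"][110:260,310:430])]
cv2.imwrite("pics/h1.png",np.hstack(i))
E
```

```text
10.475 [0.608 0.137 0.201] [0.    0.609 0.793 0.   ] [ 1.183  0.627 -2.23 ] 0.06991026740131655
```

View pics/h1.png

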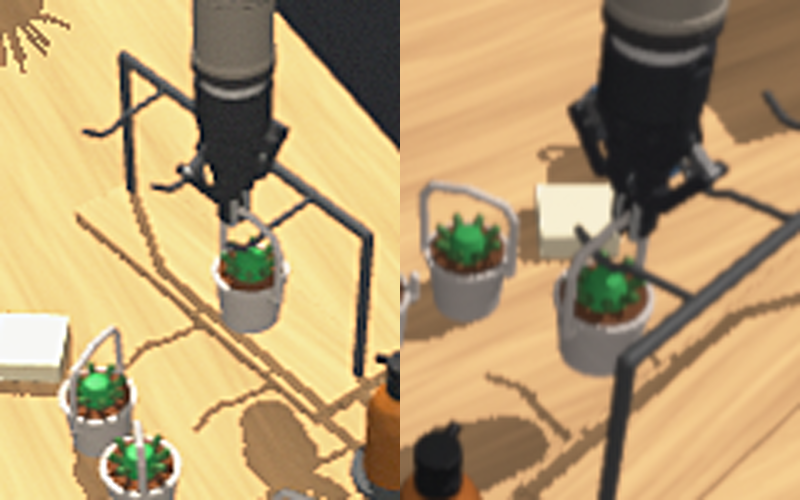

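The hook is threaded through the arch, so I lower and release.

Request:
carry_out(
  rows="0 0 -10 0;0 0 -10 0;0 0 -8 0;0 0 0 0;0 0 0 0",
)

```text
t: 11.2
eef_pos: [0.6078, 0.137, 0.1724]
tool_rot: [-0.0, 0.609, 0.793, -0.0]
contact_force: [-3.6, -1.1, 3.5]
gripper_width: 0.067
grasp_force: 69.4
```

Request:
carry_out(
  rows="0 0 0 0;0 0 0 0;0 0 0 0;0 0 0 0",
  claw=40,
)

```text
t: 11.7
eef_pos: [0.6081, 0.137, 0.1722]
tool_rot: [-0.0, 0.609, 0.793, 0.0]
contact_force: [-0.8, 0.3, -0.2]
gripper_width: 0.47
grasp_force: 0.0
```

Request:
carry_out(
  rows="0 0 30 0;0 0 40 0;0 0 40 0;0 0 40 0",
)

```text
t: 12.2
eef_pos: [0.6079, 0.137, 0.3236]
tool_rot: [0.0, 0.609, 0.793, 0.0]
contact_force: [0.8, -0.3, -1.0]
gripper_width: 0.466
grasp_force: 0.0
```

```bash
python3 p3.py w .436 .098 scene,side
python3 - <<'E'
from h import *
c=cam("scene"); s=cam("side")
ps=[r["centre"] for r in place_of("scene","pot_1_handle")]+[None]; print(ps)
for n,c in(("scene",c),("side",s)):
  print(n,[(np.round(r["centre"]),round(r["confidence"],2)) for r in place_of(n,"pot_1_handle")],proj(c,[[.615,.112,.195]]))
i=[cv2.resize(x,(400,500),interpolation=cv2.INTER_CUBIC) for x in (s["img"][90:240,260:380],c["img"][110:260,310:430])]
i=[cv2.resize(x,(400,500),interpolation=cv2.INTER_CUBIC) for x in (s["img"][90:240,260:380],read_camera("scene")["img"][110:260,310:430])]
cv2.imwrite("pics/h2.png",np.hstack(i))
E
```

```text
scene 822 [0.44  0.097 2.021 0.197] 115.8
side 560 [0.437 0.099 2.342 0.242] 134.2
all [ 0.438  0.098 -0.916  0.26 ] -52.5
12.4 [0.608 0.137 0.323] [0.    0.609 0.793 0.001] [-1.043 -0.186 -0.75 ] 0.4680013970333452
[[329.6, 167.1], [323.9, 283.7], [288.2, 181.6], None]
scene [(array([330., 167.]), 0.85), (array([324., 284.]), 0.71), (array([288., 182.]), 0.61)] [[371.82176157 185.49537331]]
side [(array([290., 193.]), 0.76)] [[335.22687534 160.64444135]]
```

View pics/h2.png

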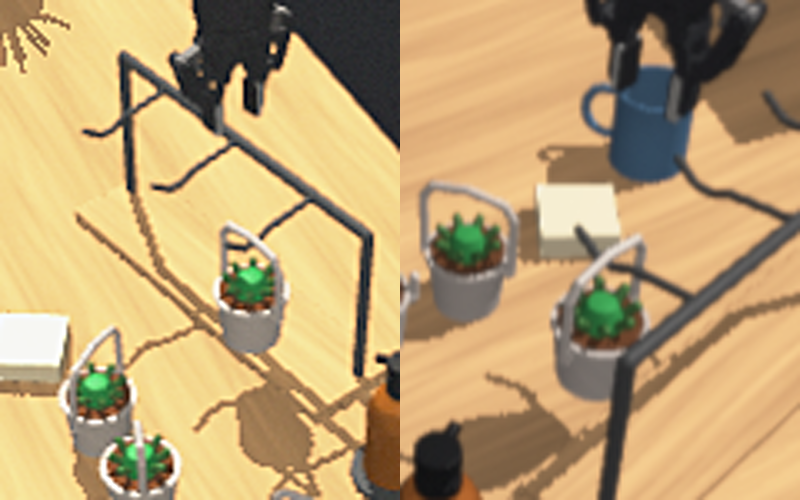

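Request:
carry_out(
  rows="-22 -3 0 -9.5;-22 -3 0 -9.5;-22 -3 -10 -9.5;-21 -3 -20 -9.5;-21 -3 -20 -9.5;-21 -4 -20 -9.5;-22 -4 -18 -9;0 0 0 0;0 0 0 0",
)

```text
t: 13.82
eef_pos: [0.4581, 0.1144, 0.2349]
tool_rot: [0.0, 0.942, 0.335, 0.001]
contact_force: [-0.4, 0.4, -0.2]
gripper_width: 0.469
grasp_force: 0.0
```

```bash
python3 p3.py w .437 .098 wrist
```

```text
wrist 5394 [0.438 0.098 2.205 0.037] 126.3
13.925 [0.458 0.114 0.235] [-0.     0.942  0.334  0.001] [0.864 0.249 0.004] 0.4671144965603621
```

Request:
carry_out(
  rows="1 -1 -42 -1;0 0 -42 -1;0 0 -42 -0.7;0 0 0 0;0 0 0 0",
)

```text
t: 14.55
eef_pos: [0.4594, 0.1134, 0.1097]
tool_rot: [-0.0, 0.95, 0.312, 0.001]
contact_force: [0.8, 0.3, 0.7]
gripper_width: 0.468
grasp_force: 0.0
```

Request:
carry_out(
  rows="0 0 0 0;0 0 0 0;0 0 0 0;0 0 0 0;0 0 0 0",
  claw=0,
)

```text
t: 15.18
eef_pos: [0.4592, 0.1137, 0.1098]
tool_rot: [-0.0, 0.95, 0.312, 0.002]
contact_force: [-0.7, 0.5, 7.5]
gripper_width: 0.071
grasp_force: 68.5
```

Request:
carry_out(
  rows="0 0 20 0;0 0 40 0;0 0 45 0;0 0 45 0;0 0 45 0;0 0 45 0;0 0 0 0",
)

```text
t: 16.05
eef_pos: [0.4596, 0.1135, 0.352]
tool_rot: [-0.0, 0.95, 0.311, 0.004]
contact_force: [-0.5, 0.6, -2.7]
gripper_width: 0.075
grasp_force: 68.6
```

Request:
carry_out(
  rows="6 17 0 9.8;6 17 0 9.8;6 17 0 9.8;6 17 0 9.8;6 17 0 9.8;5 17 0 9.8;5 16 0 9.9;0 0 0 0;0 0 0 0",
)

```text
t: 17.18
eef_pos: [0.4976, 0.2299, 0.3474]
tool_rot: [-0.0, 0.61, 0.792, -0.001]
contact_force: [-0.4, -0.2, -1.6]
gripper_width: 0.07
grasp_force: 68.4
```

Request:
carry_out(
  rows="0 0 -30 0;0 0 -40 0;0 0 -40 0;0 0 -38 0;0 0 0 0;0 0 0 0;19 5 0 0;20 5 0 0;20 6 0 0;18 5 0 0",
)

```text
t: 18.42
eef_pos: [0.5769, 0.2526, 0.2029]
tool_rot: [0.001, 0.609, 0.793, 0.002]
contact_force: [0.4, 0.3, -1.8]
gripper_width: 0.069
grasp_force: 68.6
```

Request:
carry_out(
  rows="0 0 0 0;0 0 0 0",
)

```text
t: 18.68
eef_pos: [0.5749, 0.2521, 0.2015]
tool_rot: [0.0, 0.609, 0.793, 0.001]
contact_force: [-1.4, 0.1, -1.6]
gripper_width: 0.069
grasp_force: 68.6
```

Run:
```python
from h import *
a=cam("side");b=cam("scene")
i=[cv2.resize(x,(400,500),interpolation=cv2.INTER_CUBIC) for x in (a["img"][90:240,260:380],b["img"][110:260,310:430])]
cv2.imwrite("pics/h3.png",np.hstack(i))
```

```text
(no output)
```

View pics/h3.png

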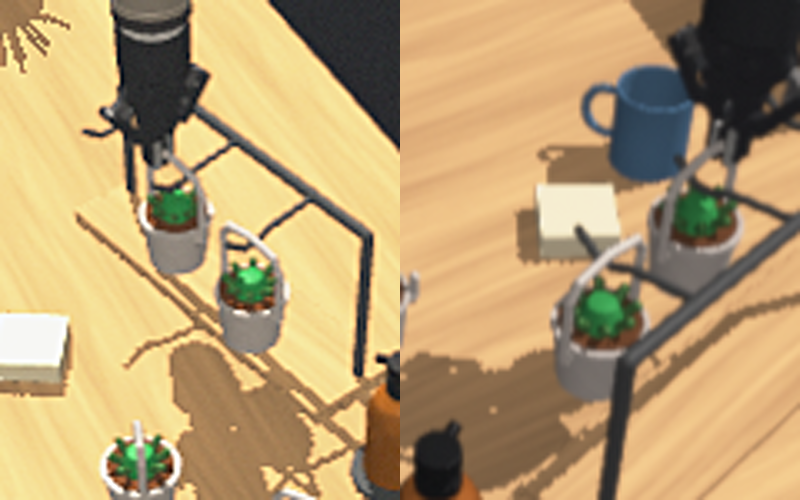

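Request:
carry_out(
  rows="2 0 -10 0;0 0 -10 0;0 0 -8 0;0 0 0 0;0 0 0 0",
)

```text
t: 19.4
eef_pos: [0.5768, 0.2518, 0.1726]
tool_rot: [-0.0, 0.609, 0.793, -0.0]
contact_force: [-2.6, -1.4, 5.0]
gripper_width: 0.069
grasp_force: 69.8
```

Request:
carry_out(
  rows="0 0 0 0;0 0 0 0;0 0 0 0;0 0 0 0;0 0 30 0;0 0 40 0;0 0 40 0;0 0 40 0",
  claw=40,
)

```text
t: 20.4
eef_pos: [0.5769, 0.2519, 0.3236]
tool_rot: [0.0, 0.609, 0.793, 0.0]
contact_force: [0.7, 0.0, 0.2]
gripper_width: 0.471
grasp_force: 0.0
```

Request:
carry_out(
  rows="-5 -50 0 2;-5 -50 0 2;-5 -50 0 2;-5 -50 0 2;-6 -51 0 2;-6 -51 0 2;-6 -51 0 3;-6 -51 -40 3;0 0 -46 0;0 0 0 0",
)

```text
t: 21.65
eef_pos: [0.5307, -0.1498, 0.235]
tool_rot: [-0.003, 0.478, 0.879, -0.001]
contact_force: [-0.3, 0.2, 0.5]
gripper_width: 0.465
grasp_force: 0.0
```

Request:
carry_out(
  rows="0 0 0 0",
)

```text
t: 21.78
eef_pos: [0.5344, -0.1493, 0.2395]
tool_rot: [0.001, 0.477, 0.879, 0.0]
contact_force: [0.3, -0.6, 1.1]
gripper_width: 0.468
grasp_force: 0.0
```

```bash
python3 p3.py w .546 -.174 wrist,scene,side
```

```text
wrist 5281 [ 0.545 -0.175  3.687  0.035] 211.3
scene 987 [ 0.547 -0.174  0.641  0.132] 36.7
side 758 [ 0.543 -0.176  0.383  0.158] 21.9
all [ 0.545 -0.175  0.544  0.139] 31.2
22.075 [ 0.534 -0.15   0.239] [0.001 0.477 0.879 0.   ] [-0.038  0.081 -0.24 ] 0.4673560984138541
```

Request:
carry_out(
  rows="-2.5 -3 -43 -1;0 0 -43 -0.7;0 0 -44 0;0 0 0 0;0 0 0 0",
)

```text
t: 22.7
eef_pos: [0.5319, -0.1532, 0.1095]
tool_rot: [0.001, 0.49, 0.872, 0.0]
contact_force: [0.3, -0.2, 0.3]
gripper_width: 0.466
grasp_force: 0.0
```

Request:
carry_out(
  rows="0 0 0 0;0 0 0 0;0 0 0 0;0 0 0 0;0 0 0 0",
  claw=0,
)

```text
t: 23.32
eef_pos: [0.5316, -0.1532, 0.1096]
tool_rot: [0.001, 0.49, 0.872, 0.0]
contact_force: [-2.0, -0.3, 7.1]
gripper_width: 0.071
grasp_force: 68.4
```

Request:
carry_out(
  rows="0 0 20 0;0 0 40 0;0 0 45 0;0 0 45 0;0 0 45 0;0 0 45 0;0 0 0 0",
)

```text
t: 24.2
eef_pos: [0.5324, -0.1534, 0.3524]
tool_rot: [0.004, 0.49, 0.872, 0.001]
contact_force: [0.3, 0.2, -2.7]
gripper_width: 0.076
grasp_force: 68.7
```

Request:
carry_out(
  rows="-6 50 0 -1.6;-6 50 0 -1.6;-6 50 0 -1.6;-6 50 0 -1.6;-6 50 0 -1.6;-6 50 0 -1.6;-6 50 0 -1.6;-7 50 0 -1.6;-7 50 0 -1.6;-7 51 0 -1.6",
)

```text
t: 25.45
eef_pos: [0.467, 0.3489, 0.3468]
tool_rot: [-0.0, 0.607, 0.795, -0.001]
contact_force: [1.4, -0.2, -2.5]
gripper_width: 0.068
grasp_force: 68.7
```

Request:
carry_out(
  rows="0 0 0 0;0 0 0 0;0 0 0 0",
)

```text
t: 25.82
eef_pos: [0.4683, 0.3462, 0.3475]
tool_rot: [0.0, 0.608, 0.794, -0.001]
contact_force: [0.2, 0.0, -1.8]
gripper_width: 0.074
grasp_force: 68.6
```

```bash
python3 rk.py pics/w4.png
```

```text
wrist [413. 214.] [0.559 0.341] 0.78
scene [426. 146.] [0.56  0.332] 0.81
scene [373. 187.] [0.621 0.112] 0.64
scene [399. 167.] [0.593 0.213] 0.61
side [336. 163.] [0.612 0.102] 0.88
side [312. 144.] [0.581 0.225] 0.74
side [292. 125.] [0.557 0.355] 0.67
side [302. 238.] [ 0.386 -0.148] 0.41
26.125 [0.468 0.348 0.348] [0.    0.607 0.795 0.   ] [-0.134 -0.208 -2.606] 0.07385387297466213
```

View pics/w4.png

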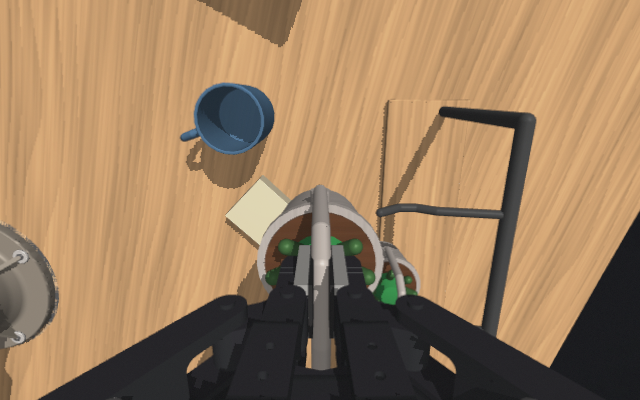

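Request:
carry_out(
  rows="0 0 -30 0;0 0 -40 0;0 0 -40 0;0 0 -38 0;0 0 0 0;0 0 0 0;19 5 0 0;20 5 0 0;20 6 0 0;19 5 0 0",
)

```text
t: 27.38
eef_pos: [0.5475, 0.3701, 0.2027]
tool_rot: [0.001, 0.607, 0.795, 0.002]
contact_force: [-1.0, 0.3, -2.0]
gripper_width: 0.072
grasp_force: 68.7
```

Request:
carry_out(
  rows="0 0 0 0;0 0 0 0;0 0 -10 0;0 0 -10 0;0 0 -8 0;0 0 0 0;0 0 0 0",
)

```text
t: 28.25
eef_pos: [0.5454, 0.3689, 0.1723]
tool_rot: [-0.0, 0.607, 0.795, -0.0]
contact_force: [-3.0, -2.5, 3.9]
gripper_width: 0.069
grasp_force: 69.5
```

Run:
```python
from h import *
a=cam("side");b=cam("scene")
i=[cv2.resize(x,(400,500),interpolation=cv2.INTER_CUBIC) for x in (a["img"][90:240,240:360],b["img"][110:260,350:470])]
cv2.imwrite("pics/h4.png",np.hstack(i)); o=get_obs(); print(o["eef_pos"],o["contact_force"])
```

```text
[0.54542024 0.36888374 0.17226166] [-3.76228759 -3.14488107  5.93932243]
```

View pics/h4.png

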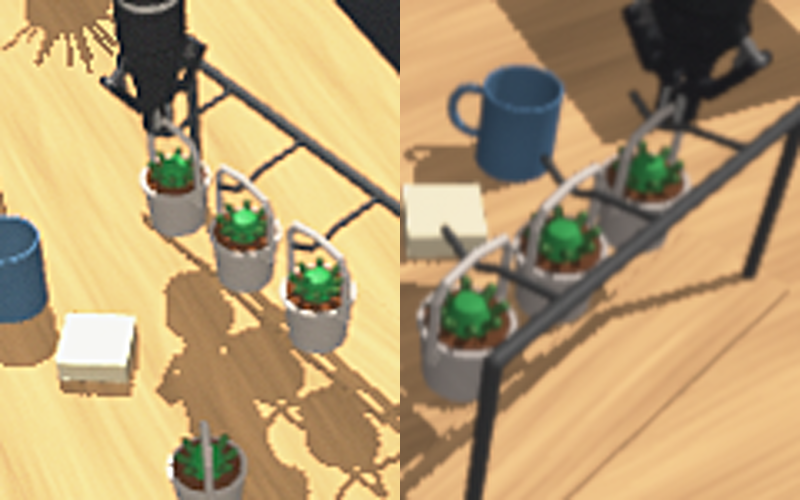

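Request:
carry_out(
  rows="0 0 0 0;0 0 0 0;0 0 0 0;0 0 0 0;0 0 30 0;0 0 40 0;0 0 40 0;0 0 40 0",
  claw=40,
)

```text
t: 29.35
eef_pos: [0.5457, 0.369, 0.3232]
tool_rot: [0.0, 0.607, 0.795, 0.0]
contact_force: [0.6, 0.5, -0.5]
gripper_width: 0.466
grasp_force: 0.0
```

Request:
carry_out(
  rows="-12 -45 0 -3.7;-13 -45 0 -3.7;-13 -45 0 -3.7;-13 -45 0 -3.7;-13 -45 0 -3.7;-13 -44 0 -3.7;-12 -44 0 -3.7;-12 -44 0 -3.7;-12 -44 -40 -3.7;0 0 -48 0",
)

```text
t: 30.6
eef_pos: [0.4327, -0.0354, 0.234]
tool_rot: [0.001, 0.811, 0.585, 0.001]
contact_force: [0.7, 0.9, -0.8]
gripper_width: 0.472
grasp_force: 0.0
```

Request:
carry_out(
  rows="0 0 0 0;0 0 0 0",
)

```text
t: 30.85
eef_pos: [0.4339, -0.0313, 0.2354]
tool_rot: [0.0, 0.809, 0.588, 0.001]
contact_force: [0.0, 0.6, -0.1]
gripper_width: 0.469
grasp_force: 0.0
```

```bash
python3 p3.py 4 .440 -.007 wrist,scene,side
```

```text
wrist 5919 [ 0.44  -0.007  5.953  0.035] 341.1
scene 790 [ 0.441 -0.006  6.015  0.169] 344.6
side 557 [ 0.44  -0.006 -0.352  0.111] -20.2
all [ 0.44  -0.007 -0.318  0.108] -18.2
31.15 [ 0.433 -0.032  0.235] [0.    0.809 0.588 0.001] [0.516 1.083 0.1  ] 0.4654317686808634
```

Request:
carry_out(
  rows="-1.5 0 -42 -1;0 0 -42 0;0 0 -42 0;0 0 0 0;0 0 0 0",
)

```text
t: 31.78
eef_pos: [0.4323, -0.0319, 0.1092]
tool_rot: [0.0, 0.814, 0.581, 0.001]
contact_force: [-0.2, 0.6, -0.0]
gripper_width: 0.467
grasp_force: 0.0
```

Request:
carry_out(
  rows="0 0 0 0;0 0 0 0;0 0 0 0;0 0 0 0;0 0 0 0",
  claw=0,
)

```text
t: 32.4
eef_pos: [0.4321, -0.032, 0.1093]
tool_rot: [0.001, 0.814, 0.581, 0.001]
contact_force: [-2.5, 0.2, 8.5]
gripper_width: 0.074
grasp_force: 68.5
```

Request:
carry_out(
  rows="0 0 20 0;0 0 40 0;0 0 45 0;0 0 45 0;0 0 45 0;0 0 0 0",
)

```text
t: 33.15
eef_pos: [0.4332, -0.0319, 0.3067]
tool_rot: [0.002, 0.814, 0.581, 0.003]
contact_force: [0.3, -0.3, -1.3]
gripper_width: 0.073
grasp_force: 68.7
```

```bash
cat > cr.py <<'E'
from h import *
from scipy.optimize import minimize
np.set_printoptions(precision=3,suppress=True)
V=[]
for n in("scene","side"):
    c=cam(n); g=[r for r in outline_of(n,"crate") if r["pixels"].sum()>2500]
    q=proj(c,[[.475,-.335,.03]])[0]
    g=[r for r in g if np.hypot(*(np.array(r["centre"])-q))<25]
    print(n,[(int(r["pixels"].sum()),r["confidence"]) for r in g])
    if g: V.append((n,c,g[0]["pixels"].astype(float)))
def R(c,x,y,a):
    B=np.array([(sx*.145,sy*.075,z) for sx in(-1,1) for sy in(-1,1) for z in(0,.058)])
    ca,sa=np.cos(a),np.sin(a); P=B@np.array([[ca,sa,0],[-sa,ca,0],[0,0,1]])+[x,y,0]
    m=np.zeros((400,640),np.uint8); cv2.fillConvexPoly(m,np.round(cv2.convexHull(proj(c,P).astype(np.float32))*8).astype(int),255,cv2.LINE_AA,3); return m/255.
def go(V):
    cost=lambda p:sum(np.abs(R(c,p[0]/100,p[1]/100,p[2]/5)-m).sum()/m.sum() for _,c,m in V)
    p0=np.array([47.5,-33.5,-.715*5]); r=minimize(cost,p0,method="Nelder-Mead",options=dict(initial_simplex=p0+np.array([[0,0,0],[1,0,0],[0,1,0],[0,0,.5]])))
    print([v[0] for v in V],r.x[:2]/100,np.degrees(r.x[2]/5),r.fun)
for v in V: go([v])
go(V)
o=get_obs(); print(o["eef_pos"],o["gripper_width"],o["grasp_force"])
E
python3 cr.py
```

```text
scene [(7094, 0.86)]
side [(5611, 0.72)]
['scene'] [ 0.473 -0.333] -42.886249235255725 0.03849815088144081
['side'] [ 0.47  -0.336] -42.40742270181926 0.03080992867651427
['scene', 'side'] [ 0.471 -0.334] -43.478529370084786 0.09132817755143245
[ 0.43  -0.032  0.302] 0.07572665019053158 68.7525187432766
```

Request:
carry_out(
  rows="8 -45 0 -3;8 -45 0 -3;9 -45 0 -3;9 -45 0 -3;9 -46 0 -3;9 -46 0 -3;9 -46 0 -3;9 -46 0 -2.5;0 0 0 0;0 0 0 0",
)

```text
t: 34.6
eef_pos: [0.5008, -0.395, 0.3011]
tool_rot: [-0.001, 0.915, 0.403, -0.001]
contact_force: [-0.2, 0.5, -1.0]
gripper_width: 0.066
grasp_force: 68.7
```

Request:
carry_out(
  rows="0 0 -40 0;0 0 -40 0;0 0 -35 0;0 0 -35 0;0 0 -20 0;0 0 0 0;0 0 0 0",
)

```text
t: 35.48
eef_pos: [0.5021, -0.3963, 0.1343]
tool_rot: [0.001, 0.915, 0.403, 0.001]
contact_force: [1.1, -1.0, -0.9]
gripper_width: 0.07
grasp_force: 68.7
```

Run:
```python
from h import *
a=cam("side");b=cam("scene")
i=[cv2.resize(x,(400,500),interpolation=cv2.INTER_CUBIC) for x in (a["img"][210:370,290:418],b["img"][180:340,130:258])]
cv2.imwrite("pics/h5.png",np.hstack(i)); o=get_obs(); print(o["eef_pos"],o["contact_force"])
```

```text
[ 0.50211906 -0.39655046  0.13452769] [-0.45112405 -0.79239415 -1.00011023]
```

View pics/h5.png

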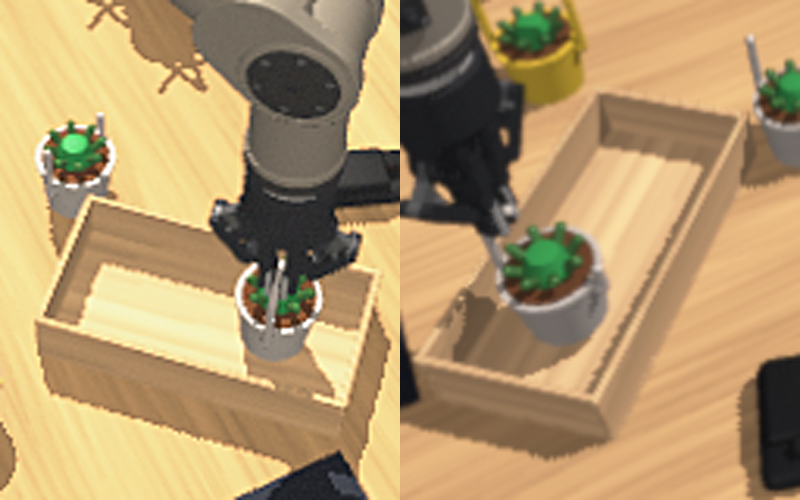

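Request:
carry_out(
  rows="0 0 -10 0;0 0 -8 0;0 0 0 0;0 0 0 0",
)

```text
t: 36.08
eef_pos: [0.5013, -0.3968, 0.1157]
tool_rot: [0.001, 0.915, 0.402, 0.0]
contact_force: [-1.3, 0.3, 5.6]
gripper_width: 0.073
grasp_force: 69.4
```

Request:
carry_out(
  rows="0 0 0 0;0 0 0 0;0 0 0 0;0 0 0 0;0 0 30 0;0 0 40 0;0 0 40 0;0 0 40 0",
  claw=40,
)

```text
t: 37.08
eef_pos: [0.5011, -0.3959, 0.2662]
tool_rot: [0.0, 0.915, 0.403, 0.0]
contact_force: [1.3, -0.4, -0.7]
gripper_width: 0.467
grasp_force: 0.0
```

```bash
python3 p3.py 5 .424 -.136 scene,side
python3 - <<'E'
from h import *
for n in("scene","side"):
    c=cam(n); print([(np.round(r["centre"]),np.round(at_z(c,r["centre"],.006)[:2],3),round(r["confidence"],2)) for r in place_of(n,"pot_4")])
E
```

```text
scene 762 [ 0.426 -0.137  2.017  0.126] 115.5
side 551 [ 0.425 -0.134  5.341  0.233] 306.0
all [ 0.426 -0.136  5.217  0.199] 298.9
37.275 [ 0.501 -0.396  0.265] [0.001 0.915 0.403 0.001] [-0.724  0.064 -0.575] 0.4710373642517687
[(array([260., 225.]), array([ 0.432, -0.136]), 0.96), (array([418., 183.]), array([0.524, 0.378]), 0.91), (array([369., 222.]), array([0.584, 0.146]), 0.89), (array([395., 200.]), array([0.55 , 0.266]), 0.82), (array([186., 280.]), array([ 0.511, -0.373]), 0.79), (array([305., 360.]), array([ 0.839, -0.203]), 0.67), (array([178., 210.]), array([ 0.252, -0.326]), 0.61)]
[(array([315., 270.]), array([ 0.425, -0.139]), 0.97), (array([276., 341.]), array([ 0.222, -0.32 ]), 0.89), (array([335., 190.]), array([0.636, 0.159]), 0.79), (array([314., 168.]), array([0.617, 0.301]), 0.73), (array([378., 318.]), array([ 0.52 , -0.377]), 0.65), (array([291., 155.]), array([0.564, 0.411]), 0.64), (array([436., 242.]), array([ 0.835, -0.206]), 0.56)]
```

Request:
carry_out(
  rows="-18 40 0 -3;-18 40 0 -3;-18 40 0 -3;-18 40 0 -3;-18 40 -15 -3;-18 41 -15 -3.5;0 0 0 0;0 0 0 0;0 0 0 0",
)

```text
t: 38.6
eef_pos: [0.3938, -0.156, 0.2351]
tool_rot: [0.0, 0.968, 0.25, 0.0]
contact_force: [-0.3, 1.1, 0.8]
gripper_width: 0.467
grasp_force: 0.0
```

```bash
python3 p3.py 5 .426 -.136 wrist pics/w5.png; python3 -c "
from h import *
print(get_obs()['q'])"
```

```text
wrist 5986 [ 0.426 -0.137  5.228  0.052] 299.5
38.7 [ 0.394 -0.156  0.235] [0.    0.968 0.25  0.   ] [-0.613 -0.643 -0.218] 0.4699957013633222
[-0.05953874  0.0392063   0.29974489  2.13323146 -0.01364332  0.97053399
 -0.81837986]
```

View pics/w5.png

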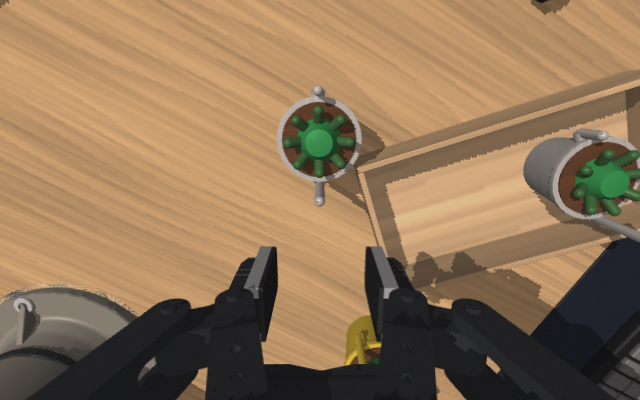

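Request:
carry_out(
  rows="-2 -1 -30 0.5;0 0 -30 0;0 0 -30 0;0 0 0 0;0 0 0 0",
)

```text
t: 39.33
eef_pos: [0.392, -0.1565, 0.1458]
tool_rot: [0.0, 0.967, 0.254, 0.0]
contact_force: [0.6, 0.1, 0.3]
gripper_width: 0.469
grasp_force: 0.0
```

```bash
python3 -c "
from h import *
print(get_obs()['q'],get_obs()['eef_pos'],get_obs()['tool_rot'])"; python3 p3.py 5 .426 -.136 wrist
```

```text
[-0.03671971  0.17818405  0.29916247  2.233368   -0.07749893  0.73829007
 -0.74128057] [ 0.39195347 -0.1564856   0.14575013] [3.04092205e-04 9.67128940e-01 2.54285976e-01 4.04604899e-04]
wrist 11438 [ 0.425 -0.137  5.226  0.049] 299.5
39.425 [ 0.392 -0.156  0.146] [0.    0.967 0.254 0.001] [ 0.66  -0.231 -0.224] 0.47034166973908925
```

Request:
carry_out(
  rows="-2 -1 -20 0;0 0 -20 0;0 0 -18 0;0 0 0 0;0 0 0 0",
)

```text
t: 40.05
eef_pos: [0.3901, -0.1572, 0.0879]
tool_rot: [0.0, 0.967, 0.255, 0.001]
contact_force: [-0.1, 0.6, 0.4]
gripper_width: 0.469
grasp_force: 0.0
```

Request:
carry_out(
  rows="0 0 0 0;0 0 0 0;0 0 0 0;0 0 0 0;0 0 0 0",
  claw=0,
  force=90,
)

```text
t: 40.67
eef_pos: [0.3897, -0.1572, 0.0877]
tool_rot: [0.0, 0.967, 0.255, 0.001]
contact_force: [-1.3, 0.6, 8.8]
gripper_width: 0.06
grasp_force: 88.2
```

Request:
carry_out(
  rows="0 0 10 0;0 0 20 0;0 0 30 0;0 0 0 0;0 0 0 0",
)

```text
t: 41.3
eef_pos: [0.3888, -0.1567, 0.1466]
tool_rot: [-0.0, 0.967, 0.255, -0.0]
contact_force: [-1.1, 0.3, -2.2]
gripper_width: 0.06
grasp_force: 88.0
```

Run:
```python
from h import *
a=cam("side");b=cam("scene")
i=[cv2.resize(x,(400,500),interpolation=cv2.INTER_CUBIC) for x in (a["img"][180:340,270:398],b["img"][150:310,180:308])]
cv2.imwrite("pics/h6.png",np.hstack(i)); o=get_obs(); print(o["eef_pos"],o["contact_force"])
```

```text
[ 0.38844116 -0.15671555  0.14609224] [ 0.0455341   0.12077823 -2.59886332]
```

View pics/h6.png

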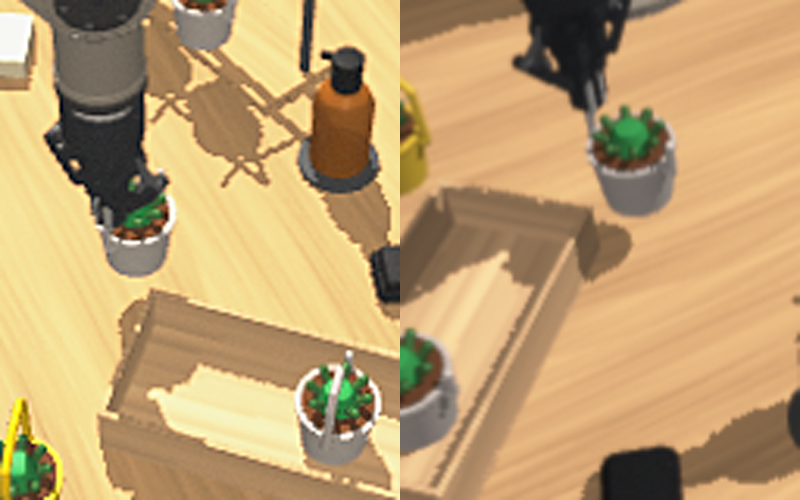

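Request:
carry_out(
  rows="0 0 30 0;0 0 25 0;1 -27 0 3;1 -27 0 3;1 -27 0 3;1 -27 0 3;1 -27 0 3;2 -27 0 3;0 0 0 0;0 0 0 0",
)

```text
t: 42.65
eef_pos: [0.3958, -0.3181, 0.201]
tool_rot: [-0.001, 0.915, 0.403, -0.001]
contact_force: [0.1, -1.0, -1.6]
gripper_width: 0.059
grasp_force: 88.2
```

Request:
carry_out(
  rows="0 0 -30 0;0 0 -30 0;0 0 -25 0;0 0 -10 0;0 0 -7 0;0 0 -5 0;0 0 0 0;0 0 0 0",
)

```text
t: 43.65
eef_pos: [0.3966, -0.3192, 0.0954]
tool_rot: [0.0, 0.915, 0.403, 0.0]
contact_force: [0.1, -0.6, -1.8]
gripper_width: 0.061
grasp_force: 88.2
```

Lower 2 mm, release, lift and verify everything before misting.

Request:
carry_out(
  rows="0 0 -2 0;0 0 0 0;0 0 0 0",
)

```text
t: 44.02
eef_pos: [0.3966, -0.3197, 0.0938]
tool_rot: [0.001, 0.915, 0.402, 0.0]
contact_force: [-1.5, -0.1, 5.3]
gripper_width: 0.057
grasp_force: 89.3
```

Request:
carry_out(
  rows="0 0 0 0;0 0 0 0;0 0 0 0;0 0 0 0;0 0 30 0;0 0 40 0;0 0 40 0;0 0 40 0",
  claw=40,
)

```text
t: 45.02
eef_pos: [0.396, -0.3188, 0.2442]
tool_rot: [-0.0, 0.915, 0.403, -0.0]
contact_force: [0.8, -0.7, 0.3]
gripper_width: 0.467
grasp_force: 0.0
```

Request:
carry_out(
  rows="50 20 0 5;50 45 0 5;50 45 0 5;50 45 0 5;50 45 0 5;42 43 0 5;0 0 0 0;0 0 0 0;0 0 0 0",
  claw=0,
)

```text
t: 46.15
eef_pos: [0.6732, -0.0907, 0.243]
tool_rot: [0.0, 0.781, 0.625, -0.0]
contact_force: [0.1, 0.1, -0.6]
gripper_width: -0.003
grasp_force: 0.0
```

Run:
```python
from h import *
np.set_printoptions(precision=3,suppress=True)
C={n:cam(n) for n in("scene","side","wrist")}
for n,c in C.items():
    for t in("cap_top",): print(n,t,[(np.round(r["centre"]),at_z(c,r["centre"],.163)[:2],round(r["confidence"],2)) for r in place_of(n,t)])
    for r in place_of(n,"pot_1"): print(n,np.round(r["centre"]),at_z(c,r["centre"],.006)[:2],at_z(c,r["centre"],.063)[:2],round(r["confidence"],2))
a,b=C["side"],C["scene"]
i=[cv2.resize(a["img"][100:380,240:440],(390,546)),cv2.resize(b["img"][120:340,130:460],(410,273))]
i[1]=np.vstack([i[1],cv2.resize(C["wrist"]["img"],(410,273))])
cv2.imwrite("pics/all.png",np.hstack(i)); o=get_obs(); print(o["t"],o["eef_pos"],o["gripper_width"])
```

```text
scene cap_top [(array([320., 245.]), array([ 0.69 , -0.079]), 0.63), (array([374., 184.]), array([0.586, 0.141]), 0.5), (array([320., 282.]), array([ 0.773, -0.127]), 0.46)]
scene [368. 220.] [0.575 0.149] [0.614 0.116] 0.95
scene [305. 357.] [ 0.834 -0.201] [ 0.855 -0.211] 0.88
scene [187. 283.] [ 0.519 -0.374] [ 0.562 -0.371] 0.72
scene [418. 179.] [0.512 0.389] [0.555 0.34 ] 0.64
scene [176. 209.] [ 0.246 -0.329] [ 0.307 -0.33 ] 0.63
scene [400. 197.] [0.548 0.287] [0.588 0.244] 0.56
side cap_top [(array([378., 199.]), array([ 0.674, -0.08 ]), 0.45)]
side [337. 191.] [0.641 0.153] [0.616 0.101] 0.9
side [275. 341.] [ 0.22  -0.318] [ 0.213 -0.349] 0.89
side [436. 245.] [ 0.829 -0.216] [ 0.795 -0.251] 0.88
side [292. 157.] [0.564 0.4  ] [0.543 0.338] 0.73
side [313. 170.] [0.61  0.294] [0.586 0.236] 0.71
side [376. 317.] [ 0.516 -0.371] [ 0.496 -0.4  ] 0.68
side [335. 310.] [ 0.419 -0.298] [ 0.404 -0.329] 0.68
wrist cap_top [(array([336., 184.]), array([ 0.689, -0.075]), 0.71)]
wrist [472. 224.] [ 0.834 -0.198] [ 0.813 -0.171] 0.84
wrist [ 40. 397.] [ 0.232 -0.321] [ 0.301 -0.275] 0.56
46.6 [ 0.674 -0.089  0.243] 0.004422983613233448
```

View pics/all.png

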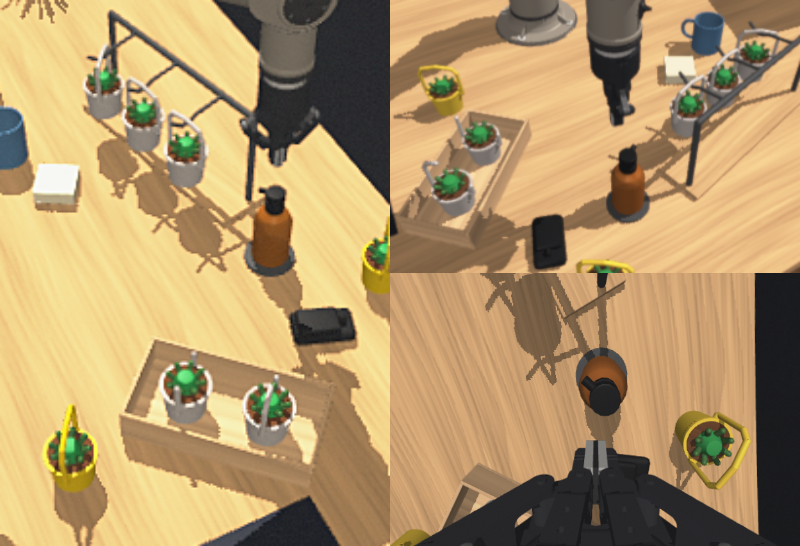

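Request:
carry_out(
  rows="15 13 0 0;0 0 -30 0;0 0 -30 0;0 0 -13 0;0 0 0 0;0 0 0 0",
)

```text
t: 47.35
eef_pos: [0.6902, -0.0756, 0.1713]
tool_rot: [0.001, 0.78, 0.626, 0.001]
contact_force: [0.7, -0.2, 0.1]
gripper_width: 0.001
grasp_force: 0.0
```

Request:
carry_out(
  rows="0 0 -3 0;0 0 -3 0;0 0 -3 0;0 0 -3 0;0 0 -2 0;0 0 0 0;0 0 0 0",
)

```text
t: 48.22
eef_pos: [0.6893, -0.0758, 0.1564]
tool_rot: [0.0, 0.78, 0.626, 0.0]
contact_force: [-1.7, 0.5, 5.3]
gripper_width: -0.003
grasp_force: 2.6
```

Request:
carry_out(
  rows="0 0 -2 0;0 0 -1 0;0 0 -1 0;0 0 0 0;0 0 0 0;0 0 0 0",
)

```text
t: 48.98
eef_pos: [0.6895, -0.0758, 0.155]
tool_rot: [0.0, 0.78, 0.626, 0.001]
contact_force: [-6.7, 1.0, 19.3]
gripper_width: 0.001
grasp_force: 9.8
```

Hard stop reached: 19 N at z = 0.155, which is 8 mm down. I release upward.

Request:
carry_out(
  rows="0 0 5 0;0 0 10 0;0 0 30 0;0 0 40 0;0 0 40 0;0 0 0 0;0 0 0 0;0 0 0 0",
)

```text
t: 49.98
eef_pos: [0.6882, -0.0756, 0.2752]
tool_rot: [-0.001, 0.78, 0.626, -0.001]
contact_force: [-0.4, 0.7, -0.7]
gripper_width: 0.002
grasp_force: 0.0
```

Run:
```python
from h import *
np.set_printoptions(precision=3,suppress=True)
for n in("scene","side"):
    c=cam(n)
    for r in place_of(n,"pot_1"): print(n,np.round(r["centre"]),at_z(c,r["centre"],.006)[:2],at_z(c,r["centre"],.063)[:2],round(r["confidence"],2))
    print([np.round(r["centre"]) for r in place_of(n,"cap_top")])
o=get_obs(); print(o["t"],o["eef_pos"],o["contact_force"])
```

```text
scene [369. 222.] [0.585 0.146] [0.623 0.113] 0.96
scene [177. 208.] [ 0.247 -0.328] [ 0.308 -0.329] 0.94
scene [398. 200.] [0.555 0.273] [0.595 0.231] 0.91
scene [418. 178.] [0.506 0.391] [0.55  0.341] 0.73
scene [182. 278.] [ 0.501 -0.38 ] [ 0.545 -0.378] 0.71
scene [208. 245.] [ 0.428 -0.288] [ 0.477 -0.292] 0.64
scene [306. 359.] [ 0.839 -0.2  ] [ 0.86  -0.209] 0.55
scene [427. 145.] [0.386 0.533] [0.438 0.474] 0.42
[]
side [337. 188.] [0.649 0.164] [0.624 0.112] 0.94
side [335. 305.] [ 0.427 -0.283] [ 0.412 -0.315] 0.89
side [294. 158.] [0.571 0.392] [0.549 0.33 ] 0.86
side [376. 318.] [ 0.516 -0.373] [ 0.496 -0.401] 0.77
side [276. 342.] [ 0.222 -0.322] [ 0.215 -0.352] 0.69
side [434. 248.] [ 0.815 -0.225] [ 0.782 -0.26 ] 0.66
side [318. 171.] [0.625 0.283] [0.601 0.225] 0.62
[array([379., 195.])]
50.275 [ 0.689 -0.076  0.276] [-0.118  0.124  0.484]
```

```bash
python3 -c "
from station import *
print(hand_in())"
```

```text
the job is handed in; nothing more can be done
None
```

The job is handed in, though the station gave no verdict: the three whole-handled pots hang one to a hook, pot_4 and pot_5 stand upright in the crate, and the mister cap was pressed to its stop (19 N, about 8 mm down) and released, though I had no reading of the cap itself coming back up.

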